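Run the heels out of the gravity hopper

ROBOT

A 6-joint arm with a two-finger parallel gripper is mounted at the origin on the work surface. World frame = base frame: x ahead of the robot, y to its left, z up, the work surface at z = 0. Lengths are in m, angles in rad, forces in N, time in s.
With the tool pointing down it reaches from about 0.25 to 0.775 m from the base axis. Payload 4 kg.
Tool frame: the origin (TCP) lies midway between the tips of the shut fingers; the grasp point (between the pads) lies 19 mm behind it; z points along the fingers, x is the direction in which the jaws open and shut, and the axes are right-handed (so a half turn about z gives the same grasp; the last joint's range is limited). The gripper opens to 94 mm and grips with 3 to 60 N. Pads are 16 mm wide; open, the fingers measure 119 mm over their backs; the gripper's body (75 mm by 177 mm) begins 78 mm behind the grasp point.
Start: joints at [1.029, 0.087, 1.371, -0, 1.684, -0.103], TCP at [0.234, 0.498, 0.206] pointing down, gripper open.
Joint ranges: [-3.1, 3.1], [-0.76, 2.03], [0.27, 2.55], [-1.08, 4.22], [0.17, 2.65], [-2.57, 2.57]. Speed limits (rad/s): [2.79, 2.79, 3.14, 3.14, 3.14, 3.14].

INTERFACE

Orientations are given as [roll, pitch, yaw] about the fixed x, y, z axes, in that order (R = Rz(yaw) Ry(pitch) Rx(roll)).
In Python, from bench import * gives the robot as it stands.
- The arm moves only by the tool send_rows, never from a script. Its argument "rows" is one flat list of numbers, 7 for each row, row after row: the shift along the world's x, y, z in mm, then the turn, a rotation vector about the world's x, y, z in degrees, then the opening, from 0 (shut) to 1 (fully open). A call has exactly 8 rows; each row shifts and turns the commanded pose from where the row before left it; what a row does not reach is not made up. A row lasts 1/8 s, in which the tool goes at most 62.5 mm and 10.7 degrees, less where a joint would pass 70% of its speed; a pose out of reach is approached as far as the arm can. A call is refused whole if a number of a shift passes 62.5 or a number of a turn 10.7, either way. A call with a gripper value outside its range is refused whole. The fingers move at their own pace and stop on an object; the grip force is fixed at half the most. Time passes only in rows, so rows that do not move let the fingers close, or fill a call up. It gives the time, the measured TCP pose, the force and the opening at its end, in the units of the state.
- get_obs(): the state, without advancing time (a new reading comes with each control period).
- snapshot(name): name is "scene" or "top" or "wrist"; returns a dict with "color" (420x560x3 uint8, red, green, blue), "intrinsics" (3x3 intrinsics, pixels), "rvec" (rotation vector, rad) and "tvec" (3), from world to camera coordinates, as OpenCV has them; the wrist camera has in their place "T_tool_cam" (4x4, takes a point from camera to tool coordinates, whose origin is the TCP and whose axes are the tool frame's). Camera axes: x right, y down, z forward; pixel columns grow to the right and rows downward; lengths in m; the calibration is good to about 2 mm. A picture is of the moment at which its call begins: read the wrist's pose just before it. There is no depth.
- close_job(): hands the job in, once; it reports no verdict.
The state is a dict: "time": time; "joint_positions": joint angles; "qvel": joint speeds; "joint_torque": joint torques, N m; "tool_pos": TCP position; "ee_rot": TCP orientation; "wrist_force": force on the tool from outside, world axes, zero at the start; "wrist_torque": the same for the moment, N m; "width": finger opening in m.
Only numpy, scipy, OpenCV 4.12 (cv2) and the standard library are available. Lean on these libraries where they do the work, as an engineer would, in place of code of your own. Each camera call takes 0.05 s, during which the arm holds its last target.

TASK

The bench hand opposite needs the three heels waiting in the green gravity hopper: press the red lever paddle on the hopper's side right down so that its blue lid lifts fully, and keep it down until all three heels have slid out into the catch pan. Then let the paddle rise slowly under your finger, all the way, so that the lid comes down shut without slamming. Work the lid by its lever only: do not touch the lid or lift or touch the heels, and leave the other things on the bench where they stand.

Things in the scene. Friction and masses are not known exactly. Their poses are not given: they have to be found in the camera images.
- hopper: Green sheet-steel gravity chute for heels, 390 x 140 mm on the bench, fixed. Origin on the bench under the chute's lip (mouth). x: the way the heels run out, y: to the left of that, z up; turned about z by up to 0.4 rad. Chute (28 degree slope, open on top) at x -185 to 0 mm, floor 85 mm high at the lip; its cheeks rise to 223 mm at the rear, 35 mm either side of y = 0.
- lid: The blue hood-shaped lid over the chute's lip, 82 mm long, 74 mm wide, front plate 43 mm deep. Origin on its hinge pin, which runs along the hopper's y at hopper x = -47, z = 156 mm. It has no handle; a rod links it to the lever. It falls shut by its own weight and the lever's return spring as soon as the lever is let go.
- lid_angle (a joint): Angle of the lid, rad: 0 = shut, 0.85 = fully open, with the lever on its stop (above 0.70 counts as fully open). Heels begin to pass at about 0.35. It turns about 1.8 times as far as the lever. Let go while open, it slams (over 5 rad/s); eased down means slower than 2 rad/s at every moment, that is a paddle rising at less than 100 mm/s.
- lever: The hand lever: a steel bar along the hopper's -y side, with a red paddle outboard of its rear end. Origin on its pivot, at hopper x = -78, y = -50, z = 100 mm. The paddle's centre is 100 mm from the pivot axis.
- lever_angle (a joint): Angle of the lever, rad: 0 = at rest, paddle up; 0.456 = pressed right down on its stop. A spring and the lid's weight drive it back up; pressing takes about 3 to 9 N at the paddle.
- lever_pad (a point): Centre of the red paddle's top face (52 mm along the hopper's x, 66 mm along y, 10 mm thick). It moves with the paddle: at rest at hopper x = -173, y = -108 mm, 134 mm above the bench, tipped 13 degrees; pressed down 45 mm lower and within 6 mm of the same place in plan, so a straight push down works it. The chute's cheek stands 74 mm to one side of its centre; elsewhere 70 mm about the centre is free.
- pan_floor (a point): Centre of the catch pan's floor, 30 mm above the bench. The open green pan measures 200 x 130 mm (hopper x 0 to 200, y -65 to 65 mm); its slick steel floor falls 10 degrees away from the chute, its walls reach 61 mm above the bench.
- heel1: Heel 1 of the queue from the lip: a hard moulded D-shaped heel block, 52 x 52 x 25 mm, dark brown with a tan top layer, about 70 g. Origin at the centre of its underside; starts lying on the sloping chute behind the lid, flat side downhill.
- heel2: Heel 2 of the queue from the lip: a hard moulded D-shaped heel block, 52 x 52 x 25 mm, dark brown with a tan top layer, about 70 g. Origin at the centre of its underside; starts lying on the sloping chute behind the lid, flat side downhill.
- heel3: Heel 3 of the queue from the lip: a hard moulded D-shaped heel block, 52 x 52 x 25 mm, dark brown with a tan top layer, about 70 g. Origin at the centre of its underside; starts lying on the sloping chute behind the lid, flat side downhill.
- black_cone: A cone of black thread, 68 mm wide, 132 mm tall. Bystander, loose. Origin at its underside's centre.
- cream_cone: A cone of cream thread, 68 mm wide, 132 mm tall. Bystander, loose. Origin at its underside's centre.
- tack_jar: A glass jar with a metal cap, 64 mm wide, 75 mm tall. Bystander, loose. Origin at its underside's centre.
- cement_can: A steel can with a yellow label, 84 mm wide, 110 mm tall. Bystander, loose. Origin at its underside's centre.
- hammer: A hammer lying on the bench, 260 mm long; its own x axis runs from handle to head. Bystander, loose. Origin at its underside.
- glue_brush: A brush lying on the bench, 190 mm long. Bystander, loose. Origin at its underside.
- nail_tub: A pink open tub, 110 x 80 x 45 mm. Bystander, loose. Origin at its underside's centre.
There are look-alikes about, which are no part of the job. Leave any yellow look-alike of the heel2 alone. Leave any turquoise look-alike of the heel3 alone.

How it is judged:
On the way:
1. the lid is held fully open (above 0.70 rad) while all three heels lie in the catch pan (value of joint lid_angle above 0.7 rad and x of heel1 in the frame of hopper between 0 and 0.2 m and y of heel1 in the frame of hopper between -0.065 and 0.065 m and z of each of heel1, heel2, heel3 in the frame of hopper below 0.078 m and x of heel2 in the frame of hopper between 0 and 0.2 m and y of heel2 in the frame of hopper between -0.065 and 0.065 m and x of heel3 in the frame of hopper between 0 and 0.2 m and y of heel3 in the frame of hopper between -0.065 and 0.065 m), for 0.3 s.
At the end, for the whole second after the job is handed in: The lid is shut (lid angle under 0.03 rad) with the lever back at rest (under 0.03 rad), and all three heels lie still inside the catch pan (origins within its walls and below 78 mm over the bench) (value of joint each of lid_angle, lever_angle below 0.03 rad and x of heel1 in the frame of hopper between 0 and 0.2 m and y of heel1 in the frame of hopper between -0.065 and 0.065 m and z of each of heel1, heel2, heel3 in the frame of hopper below 0.078 m and x of heel2 in the frame of hopper between 0 and 0.2 m and y of heel2 in the frame of hopper between -0.065 and 0.065 m and x of heel3 in the frame of hopper between 0 and 0.2 m and y of heel3 in the frame of hopper between -0.065 and 0.065 m and linear speed of each of heel1, heel2, heel3 below 0.02 m/s); the robot touches nothing.
It fails at once if the lid comes down fast, as when it slams (quicker than 2 rad/s) (velocity of joint lid_angle below -2 rad/s).
It fails at once if the robot touches the lid (more than 1 N) (contact force between any of the fingers, the arm and lid above 1 N).
It fails at once if the robot touches a heel (more than 0.5 N) (contact force between any of the fingers, the arm and heel1 above 0.5 N or contact force between any of the fingers, the arm and heel2 above 0.5 N or contact force between any of the fingers, the arm and heel3 above 0.5 N).
It fails at once if a heel is lifted (above 200 mm over the bench) or ends up outside the hopper and its pan (height (world z) of any of heel1, heel2, heel3 above 0.2 m or x of any of heel1, heel2, heel3 in the frame of hopper above 0.215 m or y of any of heel1, heel2, heel3 in the frame of hopper above 0.08 m or y of any of heel1, heel2, heel3 in the frame of hopper below -0.08 m).
It fails at once if one of the other things on the bench is moved more than 20 mm or tipped (distance of any of black_cone, cream_cone, tack_jar, cement_can, hammer, glue_brush, nail_tub from where it was at the start of the episode above 0.02 m or angle between any of black_cone, cream_cone, tack_jar, cement_can, nail_tub's own z axis and vertical above 0.35 rad).
It also fails if it takes over 38 s, if anything falls off the work surface, if the arm or the gripper's body presses on something with over 40 N, if the wrist force passes 120 N, or if a joint passes its speed limit or range.

## Working session

There is one attempt and no reset: what is moved stays moved. The work goes in short steps, Python scripts to look and compute and a tool call to move; the robot and the scene stay as the last step left them, time stands still between calls to the robot, and variables do not carry over. Pictures are saved under pics/ and viewed, and the job is handed in when it is done.

Besides the shell and the picture viewer there is one more tool, called after "Request:" as a command line: name --argument value ..., lists and objects as JSON in quotes. send_rows: Moves the arm, as the interface text tells. Its arguments: {"type":"object","properties":{"rows":{"type":"array","items":{"type":"number"}}},"required":["rows"]}

```bash
mkdir -p pics; cat > h.py <<'E'
from bench import *
import numpy as np, cv2
def save(n,f):
    s=snapshot(n); cv2.imwrite('pics/'+f,s['color'][:,:,::-1]); return s
E
python3 - <<'E'
from h import *
import pickle
d={}
for n in('scene','top'):
    d[n]=save(n,n+'1.png'); 
pickle.dump(d,open('d.pkl','wb'))
o=get_obs();print({k:np.round(v,3) for k,v in o.items()})
for n in d: print(n,d[n]['intrinsics'],d[n]['rvec'],d[n]['tvec'])
E
```

```text
{'time': np.float64(0.1), 'joint_positions': array([ 1.029,  0.088,  1.372, -0.   ,  1.684, -0.103]), 'qvel': array([-0.001, -0.001, -0.004,  0.001,  0.001,  0.   ]), 'joint_torque': array([ 2.0000e-03, -3.4125e+01, -3.0330e+01,  7.2000e-02,  3.0000e-02,
       -0.0000e+00]), 'tool_pos': array([0.233, 0.497, 0.204]), 'ee_rot': array([-3.141e+00,  2.000e-03,  1.132e+00]), 'wrist_force': array([-0.163, -0.87 , -0.219]), 'wrist_torque': array([0.02 , 0.018, 0.034]), 'width': np.float64(0.095)}
scene [[541.78303633   0.         274.02015874]
 [  0.         541.78303633 204.94736754]
 [  0.           0.           1.        ]] [ 0.89139257  2.59566145 -0.96490116] [ 0.48932293 -0.18957031  1.90558971]
top [[405.64450446   0.         274.77803158]
 [  0.         405.64450446 213.41938289]
 [  0.           0.           1.        ]] [ 2.16220078 -2.18511552  0.10479558] [-0.00954804  0.58176764  1.1539988 ]
```

View pics/scene1.png

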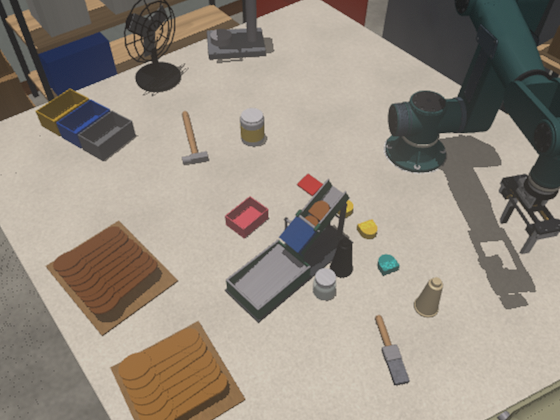

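View pics/top1.png

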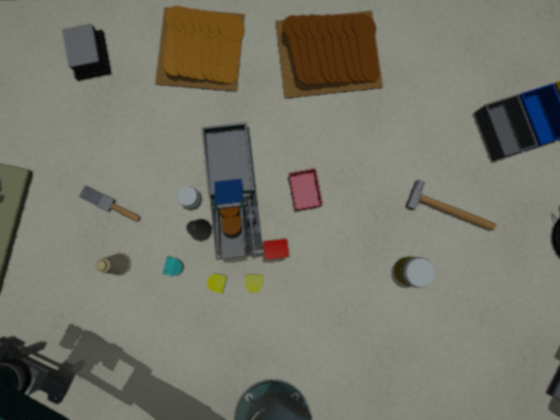

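The red paddle is at about (310,185) in the scene view and (276,249) in the top view. The other reddish thing, at (247,216) and (306,190), is the open pink nail tub. The yellow look-alikes lie behind the hopper and the turquoise one to its left; they stay where they are. Next I'll triangulate the paddle and get the hopper's axis.

```bash
cat >> h.py <<'E'
def P(s):
    R=cv2.Rodrigues(s['rvec'])[0]; return R,np.array(s['tvec']).reshape(3),s['intrinsics']
def ray(s,uv,z):
    R,t,K=P(s); d=R.T@np.linalg.inv(K)@np.array([*uv,1.]); c=-R.T@t
    return c+d*(z-c[2])/d[2]
def tri(s1,u1,s2,u2):
    M=[]
    for s in(s1,s2):
        R,t,K=P(s); M.append(K@np.c_[R,t])
    X=cv2.triangulatePoints(M[0],M[1],np.float64(u1).reshape(2,1),np.float64(u2).reshape(2,1))[:,0]
    return X[:3]/X[3]
def blob(s,f,near,r=60):
    hsv=cv2.cvtColor(s['color'],cv2.COLOR_RGB2HSV); m=f(hsv.astype(int)).astype(np.uint8)
    n,l,st,c=cv2.connectedComponentsWithStats(m)
    i=1+np.argmin(np.hypot(*(c[1:]-near).T)+1e3*(st[1:,4]<30)); return c[i],st[i],(l==i).astype(np.uint8)
E
python3 - <<'E'
from h import *
import pickle
d=pickle.load(open('d.pkl','rb')); S,T=d['scene'],d['top']
red=lambda h:((h[...,0]<6)|(h[...,0]>174))&(h[...,1]>190)&(h[...,2]>100)
blue=lambda h:(abs(h[...,0]-112)<10)&(h[...,1]>120)&(h[...,2]>40)
a,b=blob(S,red,(310,185)),blob(T,red,(276,249))
print(a[:2],b[:2]); X=tri(S,a[0],T,b[0]); print('paddle',X)
for x in (a,b):
    c=max(cv2.findContours(x[2],0,2)[0],key=cv2.contourArea); print(cv2.minAreaRect(c))
    s=S if x is a else T
    print([ray(s,p,.134).round(3) for p in cv2.boxPoints(cv2.minAreaRect(c))])
big=lambda s,x,y,w,h,f:cv2.imwrite(f,cv2.resize(s['color'][y:y+h,x:x+w,::-1],None,fx=5,fy=5,interpolation=2))
big(S,220,160,160,120,'pics/cs.png'); big(T,180,180,150,115,'pics/ct.png')
big(T,190,115,90,110,'pics/cpan.png')
E
```

```text
Traceback (most recent call last):
  File "h.py", line 19, in blob
    i=1+np.argmin(np.hypot(*(c[1:]-near).T)+1e3*(st[1:,4]<30)); return c[i],st[i],(l==i).astype(np.uint8)
        ~~~~~~~~~^^^^^^^^^^^^^^^^^^^^^^^^^^^^^^^^^^^^^^^^^^^^^
ValueError: attempt to get argmin of an empty sequence
```

```bash

python3 - <<'E'
from h import *
import pickle
d=pickle.load(open('d.pkl','rb')); S,T=d['scene'],d['top']
for s,u in((S,(310,185)),(T,(276,249)),(S,(247,216))): 
    print(s['color'][u[1],u[0]],cv2.cvtColor(s['color'],cv2.COLOR_RGB2HSV)[u[1],u[0]])
red=lambda h:((h[...,0]<7)|(h[...,0]>173))&(h[...,1]>170)&(h[...,2]>100)
a,b=blob(S,red,(310,185)),blob(T,red,(276,249))
print(a[:2],b[:2]); X=tri(S,a[0],T,b[0]); print('paddle',X)
for x in (a,b):
    c=max(cv2.findContours(x[2],0,2)[0],key=cv2.contourArea); print(cv2.minAreaRect(c))
    s=S if x is a else T
    print([ray(s,p,.134).round(3) for p in cv2.boxPoints(cv2.minAreaRect(c))])
big=lambda s,x,y,w,h,f:cv2.imwrite(f,cv2.resize(s['color'][y:y+h,x:x+w,::-1],None,fx=5,fy=5,interpolation=2))
big(S,220,160,160,120,'pics/cs.png'); big(T,180,180,150,115,'pics/ct.png')
big(T,190,115,90,110,'pics/cpan.png')
E
```

```text
[184  72  67] [  1 162 184]
[136  31  25] [  2 208 136]
[200  95 101] [178 134 200]
(array([321., 184.]), array([321, 184,   1,   1,   1], dtype=int32)) (array([275.62239583, 248.59114583]), array([264, 240,  24,  18, 384], dtype=int32))
paddle [0.46223471 0.00098563 0.1361443 ]
((321.0, 184.0), (0.0, 0.0), 0.0)
[array([0.452, 0.01 , 0.134]), array([0.452, 0.01 , 0.134]), array([0.452, 0.01 , 0.134]), array([0.452, 0.01 , 0.134])]
((275.5, 248.5), (17.0, 23.0), 90.0)
[array([0.502, 0.014, 0.134]), array([ 0.501, -0.047,  0.134]), array([ 0.456, -0.046,  0.134]), array([0.457, 0.014, 0.134])]
```

```bash

python3 - <<'E'
from h import *
import pickle
d=pickle.load(open('d.pkl','rb')); S,T=d['scene'],d['top']
red=lambda h:((h[...,0]<7)|(h[...,0]>173))&(h[...,1]>145)&(h[...,2]>100)
a,b=blob(S,red,(310,185)),blob(T,red,(276,249))
print(a[:2],b[:2]); X=tri(S,a[0],T,b[0]); print('paddle',X)
c=max(cv2.findContours(a[2],0,2)[0],key=cv2.contourArea); 
print([ray(S,p,.134).round(3)[:2] for p in cv2.boxPoints(cv2.minAreaRect(c))])
print('ray134',ray(S,a[0],.134),ray(T,b[0],.134))
# hopper axis: pan and chute edges in top
g=T['color'][115:225,190:280]
E
```

```text
(array([309.49637681, 184.32971014]), array([298, 175,  24,  20, 276], dtype=int32)) (array([275.45192308, 248.74519231]), array([263, 239,  25,  20, 416], dtype=int32))
paddle [ 0.47689291 -0.01484192  0.12866398]
[array([ 0.509, -0.033]), array([ 0.456, -0.055]), array([0.45 , 0.011]), array([0.502, 0.031])]
ray134 [ 0.47956759 -0.01042892  0.134     ] [ 0.47827859 -0.01623071  0.134     ]
```

View pics/cs.png

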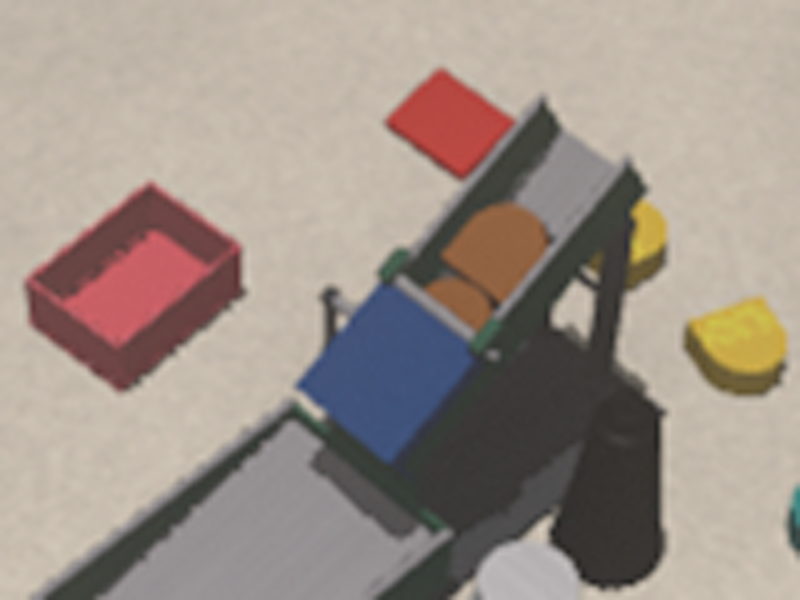

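View pics/ct.png

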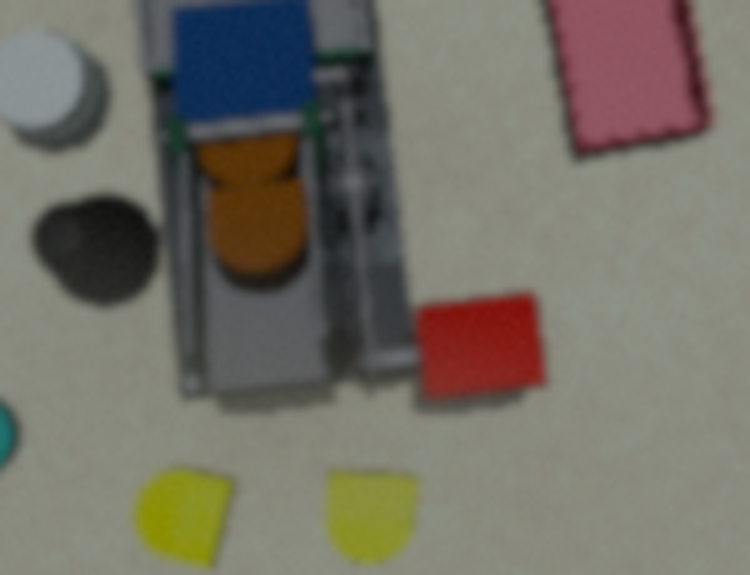

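View pics/cpan.png

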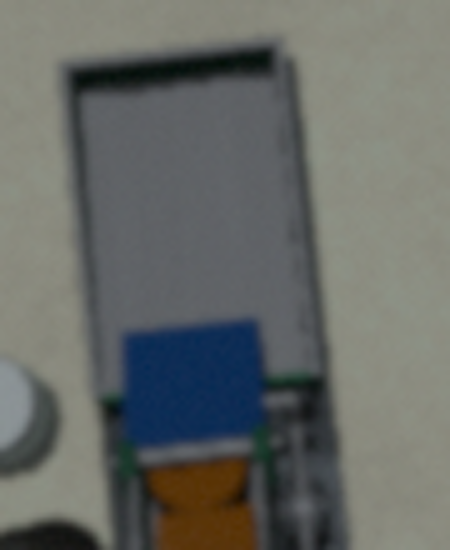

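The top crop shows the paddle clear of the cheek, with two heels visible behind the lid and the third under it. The yellow blocks at crop (180,515) and (370,515) are on the bench and not part of the job. I'll get the hopper yaw from the pan edges and the paddle.

```bash

python3 - <<'E'
from h import *
import pickle
d=pickle.load(open('d.pkl','rb')); T=d['top']
q=lambda x,y,ox,oy,z:ray(T,(ox+x/5-.4,oy+y/5-.4),z)
A=q(65,66,190,115,.061);B=q(280,45,190,115,.061);C=q(100,402,190,115,.061)
D=q(325,380,190,115,.061)
print(A,B,C,D)
e=A-B;print('yaw from front edge',np.arctan2(e[1],e[0])-np.pi/2,np.linalg.norm(e)); e=A-C;print('left',np.arctan2(e[1],e[0]),np.linalg.norm(e))
p=[q(x,y,180,180,z) for x,y,z in((415,307,.140),(533,294,.140),(545,383,.128),(422,397,.128))];print(np.round(p,3),np.mean(p,0))
e=p[0]-p[1];print(np.arctan2(e[1],e[0])-np.pi/2); e=p[0]-p[3];print(np.arctan2(e[1],e[0]))
y=.07;lip=(C+D)/2; print('lip',lip,'pad pred',lip[:2]+[-.173*np.cos(y)+.108*np.sin(y),-.173*np.sin(y)-.108*np.cos(y)])
E
```

```text
[0.82895197 0.19014876 0.061     ] [0.84012651 0.0659651  0.061     ] [0.63297812 0.16904429 0.061     ] [0.64427314 0.04110599 0.061     ]
yaw from front edge 0.08974224131177833 0.12468540653751145
left 0.10727678353821521 0.1971069509886176
[[ 0.499  0.017  0.14 ]
 [ 0.505 -0.045  0.14 ]
 [ 0.458 -0.051  0.128]
 [ 0.452  0.014  0.128]] [ 0.47844885 -0.01598457  0.134     ]
0.09898644800273404
0.0632403099838562
lip [0.63862563 0.10507514 0.061     ] pad pred [ 0.47360313 -0.01476048]
```

Request:
send_rows --rows '[0, 0, 60, 0, 0, 0, 0, 0, -20, 60, 0, 0, 0, 0, 24, -50, 3, 0, 0, -9.9, 0, 24, -50, 3, 0, 0, -9.9, 0, 24, -50, 3, 0, 0, -9.9, 0, 24, -50, 3, 0, 0, -9.9, 0, 24, -50, 3, 0, 0, -9.9, 0, 24, -50, 3, 0, 0, -9.9, 0]'

```text
time: 1.1
tool_pos: [0.3779, 0.1765, 0.3424]
ee_rot: [3.142, 0.0, 0.09]
wrist_force: [-0.2, 0.3, 0.5]
width: 0.0175
```

Request:
send_rows --rows '[25, -48, 0, 0, 0, 0, 0, 25, -48, 0, 0, 0, 0, 0, 25, -48, 0, 0, 0, 0, 0, 25, -48, 0, 0, 0, 0, 0, 0, 0, -30, 0, 0, 0, 0, 0, 0, -30, 0, 0, 0, 0, 0, 0, 0, 0, 0, 0, 0, 0, 0, 0, 0, 0, 0, 0]'

```text
time: 2.1
tool_pos: [0.4779, -0.0138, 0.2838]
ee_rot: [3.141, -0.001, 0.096]
wrist_force: [0.0, 0.2, 0.5]
width: 0.0005
```

```bash

python3 - <<'E'
from h import *
o=get_obs();print({k:np.round(o[k],4) for k in('time','tool_pos','ee_rot','width','wrist_force','joint_positions')})
s=save('wrist','w1.png'); 
from scipy.spatial.transform import Rotation as Ro
Tc=s['T_tool_cam'];print(Tc)
R=Ro.from_euler('xyz',o['ee_rot']).as_matrix()
red=lambda h:((h[...,0]<7)|(h[...,0]>173))&(h[...,1]>145)&(h[...,2]>60)
hsv=cv2.cvtColor(s['color'],cv2.COLOR_RGB2HSV).astype(int); m=red(hsv).astype(np.uint8)
n,l,st,c=cv2.connectedComponentsWithStats(m)
c0=R@Tc[:3,3]+o['tool_pos']
def wr(uv,z):
    d=R@Tc[:3,:3]@np.linalg.inv(s['intrinsics'])@np.array([*uv,1.]); return c0+d*(z-c0[2])/d[2]
for i in range(1,n):
    if st[i,4]>200: print(c[i],st[i],wr(c[i],.134))
E
```

```text
{'time': np.float64(2.1), 'tool_pos': array([ 0.4779, -0.0138,  0.2838]), 'ee_rot': array([ 3.1413e+00, -1.3000e-03,  9.5600e-02]), 'width': np.float64(0.0005), 'wrist_force': array([0.0479, 0.1999, 0.5303]), 'joint_positions': array([-0.1475, -0.0767,  1.3816,  0.    ,  1.8354, -0.243 ])}
[[ 9.99999612e-01 -8.80539876e-04 -2.62426871e-05  4.93360624e-05]
 [ 8.52298426e-04  9.59534541e-01  2.81589662e-01 -8.24964183e-02]
 [-2.22770161e-04 -2.81589575e-01  9.59534919e-01 -1.79755248e-01]
 [ 0.00000000e+00  0.00000000e+00  0.00000000e+00  1.00000000e+00]]
[276.5707345  192.82880823] [ 250  159   54   70 3499] [ 0.47878036 -0.0127884   0.134     ]
[402.94485294 225.10661765] [360 218  91  23 544] [ 0.59975328 -0.0326409   0.134     ]
[413.96034298 276.31939979] [368 241  85  49 933] [ 0.62057764 -0.08380658  0.134     ]
```

View pics/w1.png

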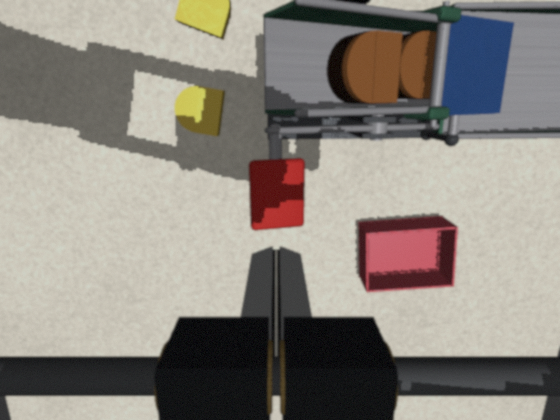

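The wrist view shows the paddle centred at pixel (277,193), about (0.479, -0.013) in the world, which agrees with the top view to 3 mm. The shut fingers line up with it and the gripper body stays clear of the cheek. I'll descend to just above it.

Request:
send_rows --rows '[0, -2, -25, 0, 0, 0, 0, 0, -1, -30, 0, 0, 0, 0, 0, 0, -30, 0, 0, 0, 0, 0, 0, -30, 0, 0, 0, 0, 0, 0, -20, 0, 0, 0, 0, 0, 0, -5, 0, 0, 0, 0, 0, 0, -4, 0, 0, 0, 0, 0, 0, -4, 0, 0, 0, 0]'

```text
time: 3.15
tool_pos: [0.4786, -0.0169, 0.1361]
ee_rot: [3.141, -0.003, 0.095]
wrist_force: [-0.2, 0.0, 0.1]
width: 0.0006
```

Request:
send_rows --rows '[0, 0, -4, 0, 0, 0, 0, 0, 0, -5, 0, 0, 0, 0, 0, 0, -6, 0, 0, 0, 0, 0, 0, -6, 0, 0, 0, 0, 0, 0, -6, 0, 0, 0, 0, 0, 0, -6, 0, 0, 0, 0, 0, 0, -6, 0, 0, 0, 0, 0, 0, -4, 0, 0, 0, 0]'

```text
time: 4.15
tool_pos: [0.4775, -0.0168, 0.0912]
ee_rot: [-3.142, 0.0, 0.095]
wrist_force: [-3.1, 0.2, 3.1]
width: 0.0006
```

Request:
send_rows --rows '[0, 0, -2, 0, 0, 0, 0, 0, 0, -2, 0, 0, 0, 0, 0, 0, -1, 0, 0, 0, 0, 0, 0, -1, 0, 0, 0, 0, 0, 0, 0, 0, 0, 0, 0, 0, 0, 0, 0, 0, 0, 0, 0, 0, 0, 0, 0, 0, 0, 0, 0, 0, 0, 0, 0, 0]'

```text
time: 5.15
tool_pos: [0.4778, -0.0169, 0.089]
ee_rot: [3.141, -0.001, 0.095]
wrist_force: [-9.9, -0.5, 15.0]
width: 0.0002
```

```bash

python3 - <<'E'
from h import *
s=save('scene','s2.png'); t=save('top','t2.png'); save('wrist','w2.png')
cv2.imwrite('pics/c2.png',np.hstack([cv2.resize(s['color'][150:330,200:380,::-1],(400,400)),cv2.resize(t['color'][110:290,170:350,::-1],(400,400))]))
print(get_obs()['tool_pos'],get_obs()['wrist_force'])
E
```

```text
[ 0.47780501 -0.01688062  0.08903896] [-9.37771051 -0.63560466 16.87617213]
```

View pics/c2.png

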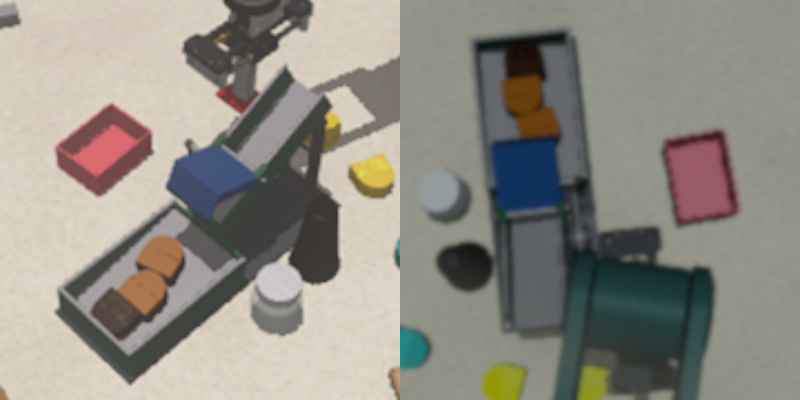

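View pics/w2.png

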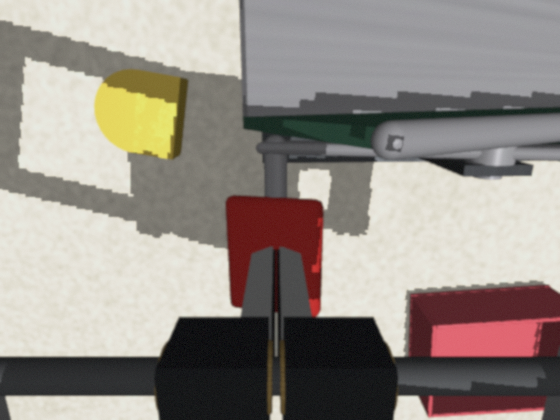

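Both views show all three heels in the pan: crop pixels (118,312), (140,295) and (160,258) on the left, and (522,60), (522,95) and (538,125) on the right. The lid is up and the paddle is on its stop, since the force jumped to 15 N at z = 0.089. I'll hold for another second, then check that the heels are still.

Request:
send_rows --rows '[0, 0, 0, 0, 0, 0, 0, 0, 0, 0, 0, 0, 0, 0, 0, 0, 0, 0, 0, 0, 0, 0, 0, 0, 0, 0, 0, 0, 0, 0, 0, 0, 0, 0, 0, 0, 0, 0, 0, 0, 0, 0, 0, 0, 0, 0, 0, 0, 0, 0, 0, 0, 0, 0, 0, 0]'

```text
time: 6.3
tool_pos: [0.4778, -0.0169, 0.089]
ee_rot: [3.141, -0.001, 0.095]
wrist_force: [-8.7, -0.4, 17.3]
width: 0.0005
```

```bash

python3 - <<'E'
from h import *
s=save('scene','s3.png'); t=save('top','t3.png')
a=cv2.imread('pics/s2.png');b=cv2.imread('pics/t2.png')
print(np.abs(a.astype(int)-s['color'][:,:,::-1])[215:320,220:330].max(), np.abs(b.astype(int)-t['color'][:,:,::-1])[120:180,200:260].max())
cv2.imwrite('pics/c3.png',np.hstack([cv2.resize(s['color'][210:310,220:320,::-1],(400,400)),cv2.resize(t['color'][115:215,190:290,::-1],(400,400))]))
print(get_obs()['tool_pos'],get_obs()['wrist_force'])
E
```

```text
22 13
[ 0.47780855 -0.01685949  0.08901031] [-8.95576357  0.16329949 16.461611  ]
```

View pics/c3.png

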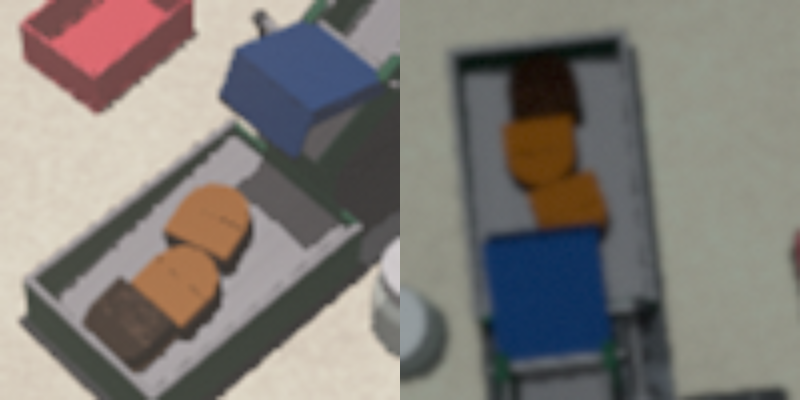

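All three heels are flat and still in the pan; the first lies upside down at the front wall. Now I'll ease the paddle up at about 20 mm/s.

Request:
send_rows --rows '[0, 0, 1, 0, 0, 0, 0, 0, 0, 2, 0, 0, 0, 0, 0, 0, 2.5, 0, 0, 0, 0, 0, 0, 2.5, 0, 0, 0, 0, 0, 0, 2.5, 0, 0, 0, 0, 0, 0, 2.5, 0, 0, 0, 0, 0, 0, 2.5, 0, 0, 0, 0, 0, 0, 2.5, 0, 0, 0, 0]'

```text
time: 7.4
tool_pos: [0.4778, -0.0168, 0.104]
ee_rot: [-3.142, -0.0, 0.095]
wrist_force: [-3.4, -0.8, 3.4]
width: 0.0002
```

Request:
send_rows --rows '[0, 0, 2.5, 0, 0, 0, 0, 0, 0, 2.5, 0, 0, 0, 0, 0, 0, 2.5, 0, 0, 0, 0, 0, 0, 2.5, 0, 0, 0, 0, 0, 0, 2.5, 0, 0, 0, 0, 0, 0, 2.5, 0, 0, 0, 0, 0, 0, 2.5, 0, 0, 0, 0, 0, 0, 2.5, 0, 0, 0, 0]'

```text
time: 8.4
tool_pos: [0.4779, -0.017, 0.124]
ee_rot: [3.141, -0.001, 0.095]
wrist_force: [1.3, 0.6, 2.4]
width: 0.0004
```

Request:
send_rows --rows '[0, 0, 2.5, 0, 0, 0, 0, 0, 0, 2.5, 0, 0, 0, 0, 0, 0, 2.5, 0, 0, 0, 0, 0, 0, 2, 0, 0, 0, 0, 0, 0, 2, 0, 0, 0, 0, 0, 0, 2, 0, 0, 0, 0, 0, 0, 2, 0, 0, 0, 0, 0, 0, 2, 0, 0, 0, 0]'

```text
time: 9.4
tool_pos: [0.4771, -0.0168, 0.1409]
ee_rot: [-3.141, 0.002, 0.095]
wrist_force: [-0.1, -0.0, 0.3]
width: 0.0003
```

The finger is free of the paddle, with the force near zero at z = 0.141. I'll back straight up and check.

Request:
send_rows --rows '[0, 0, 3, 0, 0, 0, 0, 0, 0, 6, 0, 0, 0, 0, 0, 0, 20, 0, 0, 0, 0, 0, 0, 30, 0, 0, 0, 0, 0, 0, 40, 0, 0, 0, 0, 0, 0, 40, 0, 0, 0, 0, 0, 0, 20, 0, 0, 0, 0, 0, 0, 0, 0, 0, 0, 0]'

```text
time: 10.4
tool_pos: [0.4785, -0.017, 0.3027]
ee_rot: [3.14, -0.005, 0.095]
wrist_force: [0.0, 0.4, -0.6]
width: 0.0004
```

```bash

python3 - <<'E'
from h import *
s=save('scene','s4.png'); t=save('top','t4.png')
cv2.imwrite('pics/c4.png',np.hstack([cv2.resize(s['color'][150:330,200:380,::-1],(400,400)),cv2.resize(t['color'][110:290,170:350,::-1],(400,400))]))
a=cv2.imread('pics/scene1.png')[:,:,::-1]
f=lambda c:cv2.cvtColor(np.ascontiguousarray(c),cv2.COLOR_RGB2HSV).astype(int)
m=lambda c:((abs(f(c)[...,0]-111)<9)&(f(c)[...,1]>110))[200:260,270:330]
for c in(a,s['color']): y,x=np.nonzero(m(c)); print('lid',x.mean(),y.mean(),len(x))
d=(np.abs(a.astype(int)-s['color']).max(2)>40)
print(get_obs()['tool_pos'],get_obs()['wrist_force'],get_obs()['time'])
cv2.imwrite('pics/d4.png',np.hstack([s['color'][:,:,::-1][:, :400],np.repeat(d[:,:400,None]*255,3,2).astype(np.uint8)]))
E
```

```text
lid 26.9984375 33.89375 640
lid 27.01248049921997 33.858034321372855 641
[ 0.47745709 -0.0168213   0.29960554] [0.3916922  0.04388829 0.24295962] 10.5
```

View pics/c4.png

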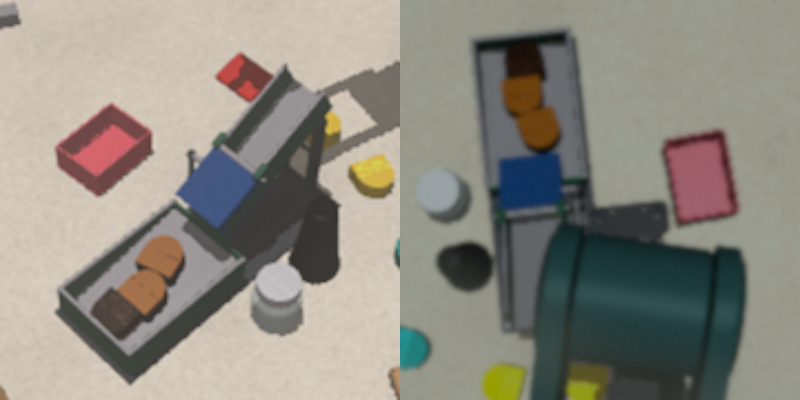

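View pics/d4.png

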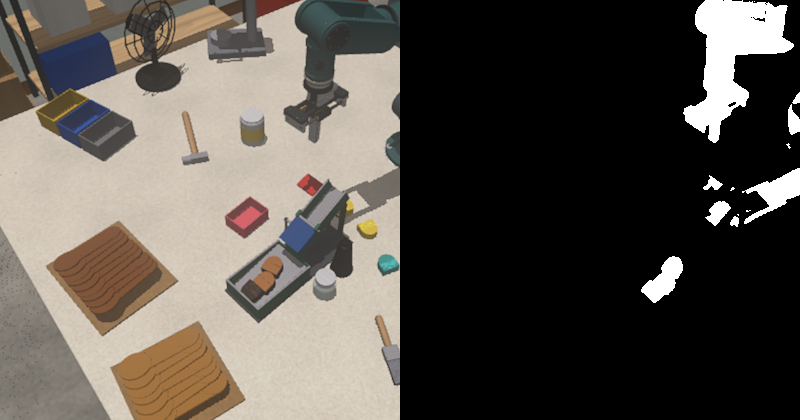

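The lid is back where it started, its mask centre within 0.1 px. The heels are still in the pan, and the difference image shows only the arm, its shadow, the emptied chute and the heels. Handing in.

```bash
python3 -c "
from bench import *
print(close_job())"
```

```text
the job is handed in; nothing more can be done
None
```

I pressed the red paddle down to its stop with the shut fingers and held it there for just over 2 s until all three heels had slid into the pan. I then let it rise at about 20 mm/s, backed off and handed the job in at about 10.5 s. No verdict was reported.

- **Opening:** The force jumped to about 15 N in z at paddle height 0.089 m, so the lever was on its stop. The pictures show the lid up with all three heels in the pan.
- **Closing:** In the scene view the lid's centre is within 0.1 px of its starting position. The force was about zero after lift-off. I could not read the lid's speed directly; the slow rise of the paddle is the evidence that it did not slam.
- **Heels:** They lay still between pictures taken about 1 s apart. The first one out landed upside down against the front wall, well inside the pan.
- **Bystanders:** None in the compared part of the scene view had shifted. That comparison left out its right edge, where the cream cone and part of the brush stand; I checked those only by keeping the arm high on the way over.
- **Disagreements:** Paddle position differed by up to 3 mm in y between the wrist and top views. The scene camera was off by about 6 mm because the chute's cheek partly hid the paddle. I used the top view.

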